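# Shut and bolt the lid of the bench laser cutter

### The arm

A 6-joint arm with a two-finger parallel gripper is mounted at the origin on the work surface. World frame = base frame: x ahead of the robot, y to its left, z up, the work surface at z = 0. Lengths are in mm, angles in rad, forces in N, time in s.
With the tool pointing down it reaches from about 300 to 775 mm from the base axis. Payload 14.6 kg.
Tool frame: the origin (TCP) lies midway between the tips of the shut fingers; the grasp point (between the pads) lies 19 mm behind it; x points along the fingers, z is the direction in which the jaws open and shut, and the axes are right-handed (so a half turn about x gives the same grasp; the last joint's range is limited). The gripper opens to 85 mm and grips with 20 to 120 N. Pads are 22 mm wide; open, the fingers measure 114 mm over their backs; the gripper's body (76 mm by 85 mm) begins 54 mm behind the grasp point. The pads swing forward as they close: fully open they stand 13 mm farther back than shut.
Start: joints at [1.275, 0.3, 1.521, -0, 1.321, -0.067], TCP at [124.743, 535.657, 231.281] pointing down, gripper open.
Joint ranges: [-3.03, 3.03], [-0.79, 2.21], [0.23, 2.52], [-1.04, 4.18], [0, 3.07], [-2.55, 2.55]. Speed limits (rad/s): [2.22, 2.22, 2.57, 3.14, 3.14, 3.14].

### API

Orientations are given as a unit quaternion [w, x, y, z].
In Python, from plant import env, cams, order gives the robot as it stands.
- The arm moves only by the tool jog_arm, never from a script. Its argument "targets" is a list of rows, each a list of 3 entries, a list of its own where there are three numbers: the shift along the tool's x, y, z in mm, then the turn, a rotation vector about the tool's x, y, z in rad, then the closure, from -1 (fully open) to 1 (shut). A call has 1 to 12 rows; each row shifts and turns the pose as measured when the row begins, along the tool's axes as they then stand; what a row does not reach is not made up. A row lasts 1/8 s, in which the tool goes at most 62.5 mm and 10.7 degrees, less where a joint would pass 70% of its speed; a pose out of reach is approached as far as the arm can. A call is refused whole if a number of a shift passes 62.5 or a number of a turn 0.188, either way. A call with a gripper value outside its range is refused whole. The fingers move at their own pace and stop on an object; "newtons" is the grip in N (left out, the last holds). Time passes only in rows, so rows that do not move let the fingers close. It gives the time, the measured TCP pose, the force and the opening at its end, in the units of the state.
- env.sense(): the state, without advancing time (a new reading comes with each control period).
- cams.read_camera(name): name is "scene" or "top" or "wrist"; returns the picture (420x560x3 uint8, red, green, blue); there is no depth.
- cams.camera_model(name): a dict with "camera_matrix" (3x3 intrinsics, pixels), "k1" (the pictures are not rectified: a ray, as slopes to the right and down, at radius r is drawn at 1 + k1 r^2 times it, then the intrinsics apply), "R" (3x3) and "t" (3): a world point X has camera coordinates R X + t; the wrist camera has in their place "tool_from_camera" (4x4, takes a point from camera to tool coordinates, whose origin is the TCP and whose axes are the tool frame's). Camera axes: x right, y down, z forward; pixel columns grow to the right and rows downward; lengths in mm; the calibration is good to about 2 mm. A picture is of the moment at which its call begins: read the wrist's pose just before it. camera_model takes no time and is no camera call.
- order.sign_off(): hands the job in, once; it reports no verdict.
The state is a dict: "t": time; "qpos": joint angles; "joint_vel": joint speeds; "tau": joint torques, N m; "tcp_pos": TCP position; "ee_rot": TCP orientation; "contact_force": force on the tool from outside, world axes, zero at the start; "ft_torque": the same for the moment, N m; "gripper_width": opening from 0.0 (shut) to 1.0 (fully open).
Only numpy, scipy, OpenCV 4.12 (cv2) and the standard library are available. Lean on these libraries where they do the work, as an engineer would, in place of code of your own. Each camera call takes 0.05 s, during which the arm holds its last target.

### The job

The laser cutter's lid is standing slightly ajar. Push it down with a fingertip until it is fully shut, then, with one fingertip holding the spring safety catch right down the whole way, use the other to push the bolt across as far as it goes into the keeper on the lid, and let go so that the catch springs back up behind it. Touch, press and push only: do not lift the lid any further, do not press the emergency stop, and leave everything lying about where it is.

Things in the scene. Friction and masses are not known exactly. Their poses are not given: they have to be found in the camera images.
- laser: bench laser cutter, grey box 380 (x) by 540 (y) by 150 mm high, too heavy to shift. Origin: centre of its underside, on the table; x axis from its front (robot's side) to its back, y to the left along the front, z up. The lid covers y -106 to +262 mm; right of it (y -270 to -110 mm) is the flat control deck, 150 mm above the table
- lid_edge (a point): point on top of the lid's front frame (flat, 70 mm wide), midway along it, 40 mm in from its front edge. The lid (grey frame, amber window, 356 deep, 368 wide, 20 mm thick) is hinged on its far edge, 318 mm from here. Shut, this point is 150 mm above the table; it starts 25 to 52 mm higher. A friction hinge holds the lid where it is left; 2 to 6 N down here moves it
- bolt_line (a point): fixed point on the control deck under the drawn-back knob (laser x -50, y -160 mm, 150 mm up). The flat steel bolt bar, 16 mm wide, top 18 mm above the deck, runs along laser y through it, held by two guide straps 8 mm long (tops 22 mm above the deck) 42 mm behind (-y) and 40 mm ahead (+y) of it, all on a base plate 104 mm long
- keeper (a point): middle of the opening of the keeper, a steel bridge 14 mm long on the lid's right edge, its top 26 mm above the lid; the bolt bar passes under it. It moves with the lid; shut, it is in line with the bolt bar, 65 mm ahead of the drawn-back knob. While the lid is ajar the bolt is blocked by the lid's edge
- bolt (a joint): the bolt, in m: 0 = drawn back (start), 0.026 = fully across into the keeper, at its end stop. It slides along the laser's +y (from the control deck towards the lid), about 2 to 3 N to move. With the catch up it has only 1.5 mm of play and is blocked, at both ends of its travel
- bolt_knob (a point): centre of the top of the bolt's upright round steel knob, 16 mm diameter; it stands 38 mm tall on the bar, top 56 mm above the deck. It moves with the bolt
- catch (a joint): the spring safety catch, in m: 0 = fully up, 0.010 = pressed to its stop. Moves straight down; 3 N starts it, 7 N holds it fully down; springs up by itself when let go. Its tooth stands in a notch of the bolt's side and is clear of the bolt from 0.0055 on; a second notch takes the tooth when the bolt is fully across
- catch_top (a point): centre of the top of the catch's flat steel thumb plate, 26 (laser x) by 60 mm (y), beside the bolt bar on the robot's side. Up, its top is 36 mm above the deck; at the stop 26 mm, still above bar and straps. It lies 40 mm in front (-x) of the knob's line and 6 mm behind (-y) the drawn-back knob; moves only up and down; a fingertip may slide along it
- estop (a joint): red emergency stop mushroom button, 38 mm across, 22 mm high, on the control deck 118 mm beyond the bolt's line and 55 mm to the right of the drawn-back knob; value in m, 0 = not pressed, 0.006 = pressed
- gauge: loose small aluminium step gauge, 18 by 34 by 24 mm, lying on the front of the control deck; origin: centre of its underside
- gear: loose laser-cut plywood gear, 48 mm across, 6 mm thick, lying flat on the control deck beyond the bolt; origin: centre of its underside
- tape: loose roll of paper tape, 104 mm across, 25 mm high, flat on the table right of the laser; origin: centre of its underside
- glue: loose white glue bottle, 52 mm diameter, 140 mm high, on the table right of the laser; origin: centre of its underside
- mug: loose white mug, 80 mm diameter, 95 mm high, on the table right of the laser; origin: centre of its underside
- calipers: loose steel calipers, 240 mm long, lying on the table front right; origin: on the underside of the beam, in the display half
- driver: loose screwdriver, 190 mm long, lying on the table left of the laser; origin: on its axis line, underside

How it is judged:
By the outcome, as a careful person would: the job done as asked, in the order asked, and still so for the second after the job is handed in, with the robot touching nothing.
It also fails if it takes over 51 s, if anything falls off the work surface, if the arm or the gripper's body presses on something with over 40 N, if the wrist force passes 120 N, or if a joint passes its speed limit or range.

## Working session

There is one attempt and no reset: what is moved stays moved. The work goes in short steps, Python scripts to look and compute and a tool call to move; the robot and the scene stay as the last step left them, time stands still between calls to the robot, and variables do not carry over. Pictures are saved under pics/ and viewed, and the job is handed in when it is done.

Besides the shell and the picture viewer there is one more tool, called after "Emit:" as name([rows], argument=value, ...), one row to a line, values as JSON. jog_arm: Moves the arm, as the interface text tells. Its arguments: {"type":"object","properties":{"targets":{"type":"array","items":{"type":"array"}},"newtons":{"type":"number"}},"required":["targets"]}

```bash
ls; mkdir -p pics
python3 - <<'E'
from plant import env,cams,order
import cv2
print(env.sense())
for n in("scene","top"):
    cv2.imwrite(f"pics/{n}0.png",cams.read_camera(n)[:,:,::-1])
for n in("scene","top","wrist"): print(n,cams.camera_model(n))
E
```

```text
pics
{'t': 0.0, 'qpos': array([ 1.27538102e+00,  3.00522016e-01,  1.52161771e+00, -8.01527400e-07,
        1.32070800e+00, -6.65699356e-02]), 'joint_vel': array([ 6.94935446e-04,  4.30459370e-04,  1.31103883e-04, -3.86831359e-05,
       -7.26678680e-04,  6.73974288e-04]), 'tau': array([ 2.52032718e-03, -5.43494010e+01, -3.61796522e+01,  2.44193785e-05,
        4.00599005e-03, -6.37822586e-05]), 'tcp_pos': array([124.68344674, 535.42501498, 230.67789223]), 'ee_rot': array([ 0.55345189, -0.43989621,  0.55418183,  0.43939143]), 'contact_force': array([-0.43786726,  0.14587789, -0.31355042]), 'ft_torque': array([ 0.00409195,  0.02399214, -0.04860037]), 'gripper_width': 0.999535139896076}
scene {'camera_matrix': array([[392.46895308,   0.        , 283.31621757],
       [  0.        , 392.46895308, 208.4190544 ],
       [  0.        ,   0.        ,   1.        ]]), 'k1': 0.0381514850985816, 'R': array([[ 0.04207953,  0.99911063,  0.00269562],
       [ 0.74715076, -0.02967627, -0.66399176],
       [-0.66332123,  0.02995449, -0.74773503]]), 't': array([ -91.67728422, -272.73748211, 1520.4195
[... 290 characters left out ...]
2987688, -0.11538443],
       [ 0.11523295,  0.00674902, -0.99331557]]), 't': array([  58.89889882,  519.42813835, 1222.96476208])}
wrist {'camera_matrix': array([[359.96223999,   0.        , 281.59165789],
       [  0.        , 359.96223999, 206.00258571],
       [  0.        ,   0.        ,   1.        ]]), 'k1': -0.06916893967260013, 'tool_from_camera': array([[-5.34044198e-04, -3.16784538e-01,  9.48497375e-01,
        -1.42673756e+02],
       [ 1.94046971e-04, -9.48497526e-01, -3.16784479e-01,
         8.07295014e+01],
       [ 9.99999839e-01,  1.48761291e-05,  5.68010680e-04,
        -1.36586804e+00],
       [ 0.00000000e+00,  0.00000000e+00,  0.00000000e+00,
         1.00000000e+00]])}
```

View pics/scene0.png

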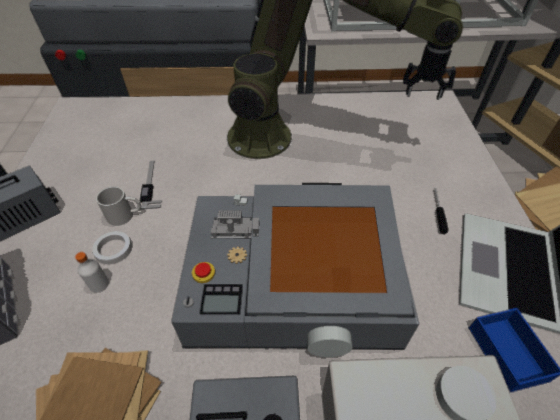

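View pics/top0.png

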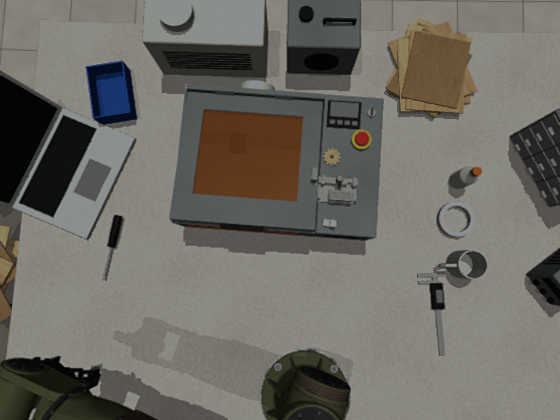

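The scene view looks back at the robot and the top view has +x up. The control deck is at top-view px (320–380, 95–235), with the lid to its left. I'll zoom in for exact points.

```bash
cat > h.py <<'E'
import numpy as np,cv2
from plant import env,cams,order
from scipy.spatial.transform import Rotation as Ro
def ray(n,px,pose=None):
    m=cams.camera_model(n);K=m["camera_matrix"]
    d=(np.array(px,float)-K[:2,2])/K[0,0]
    s=d.copy()
    for _ in range(20): s=d/(1+m["k1"]*(s@s))
    v=np.r_[s,1]
    if n!="wrist": R,t=np.array(m["R"]),np.array(m["t"]); return -R.T@t,R.T@v
    T=m["tool_from_camera"];p,q=pose
    Rt=Ro.from_quat(np.r_[q[1:],q[0]]).as_matrix()
    return p+Rt@T[:3,3],Rt@T[:3,:3]@v
def onz(n,px,z,pose=None):
    o,v=ray(n,px,pose); return o+v*(z-o[2])/v[2]
def proj(n,X,pose=None):
    m=cams.camera_model(n);K=m["camera_matrix"];X=np.array(X,float)
    if n!="wrist": c=m["R"]@X+m["t"]
    else:
        T=np.array(m["tool_from_camera"]);p,q=pose
        Rt=Ro.from_quat(np.r_[q[1:],q[0]]).as_matrix()
        c=T[:3,:3].T@(Rt.T@(X-p)-T[:3,3])
    s=c[:2]/c[2]; s=s*(1+m["k1"]*(s@s)); return K[:2,:2]@s+K[:2,2]
def two(a,pa,b,pb,qa=None,qb=None):
    o,v=ray(a,pa,qa);p,w=ray(b,pb,qb)
    s=np.linalg.lstsq(np.c_[v,-w],p-o,rcond=None)[0]
    A,B=o+v*s[0],p+w*s[1]; return (A+B)/2,np.linalg.norm(A-B)
def crop(src,box,k,out):
    im=cv2.imread(src);x0,y0,x1,y1=box
    cv2.imwrite(out,cv2.resize(im[y0:y1,x0:x1],None,fx=k,fy=k,interpolation=cv2.INTER_CUBIC))
E
python3 - <<'E'
from h import *
crop("pics/top0.png",(300,85,390,245),3.7*1,"pics/t1.png")
crop("pics/top0.png",(165,80,395,245),3.4,"pics/t2.png")
crop("pics/scene0.png",(170,175,420,360),3.2,"pics/s1.png")
crop("pics/scene0.png",(180,185,280,270),7,"pics/s2.png")
E
```

```text
(no output)
```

View pics/t2.png

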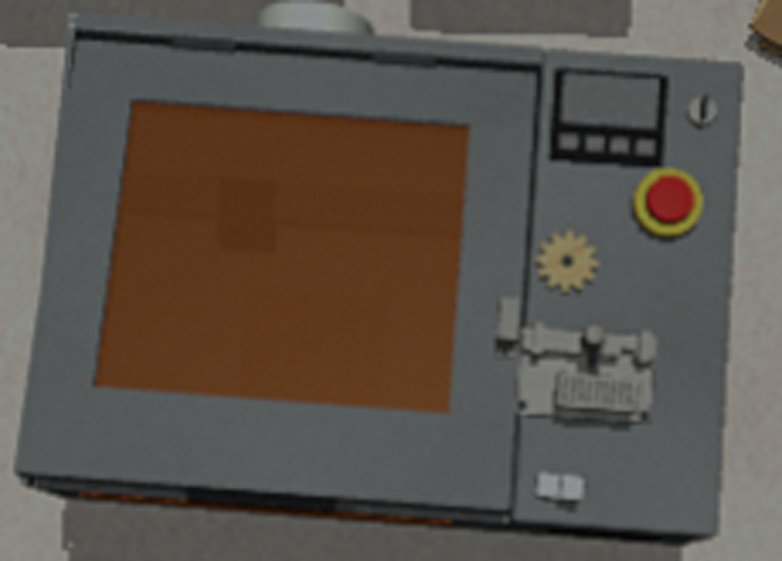

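View pics/t1.png

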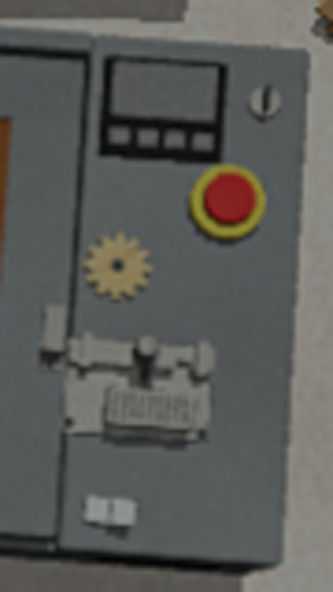

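View pics/s1.png

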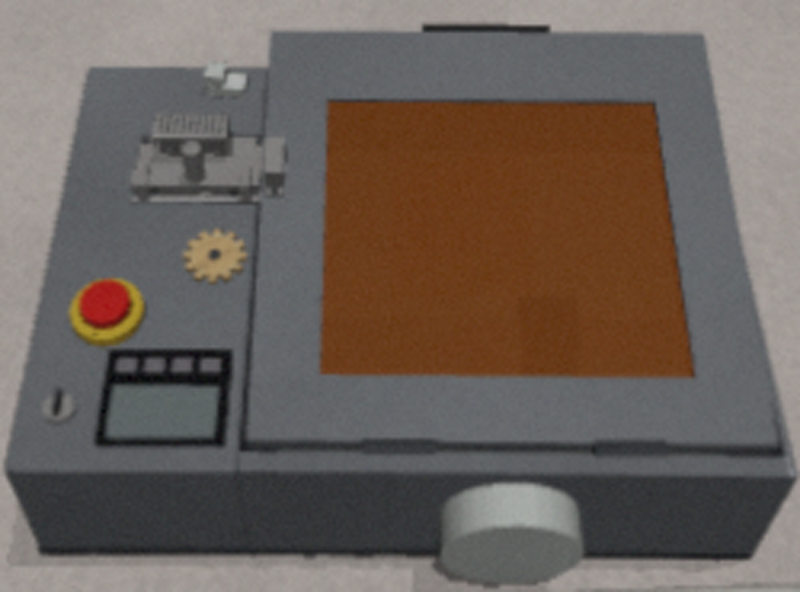

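View pics/s2.png

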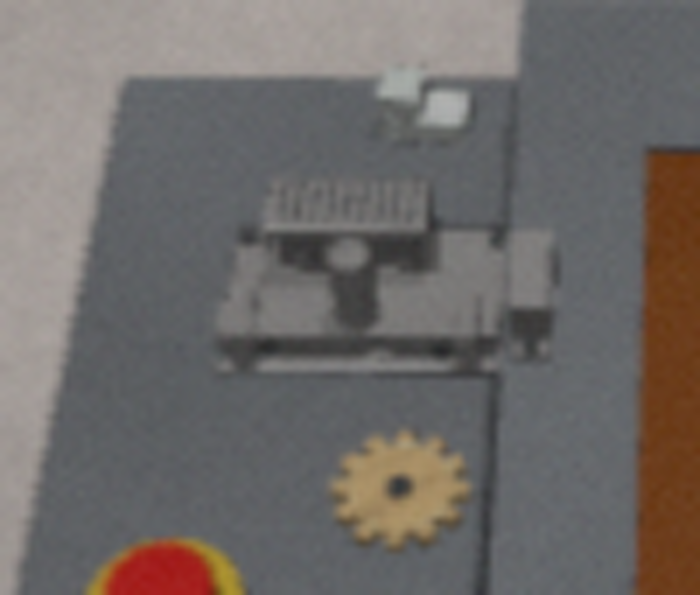

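Run:
```python
from h import *
np.set_printoptions(precision=1,suppress=True)
T=lambda x,y:(x/3.4+165-.35,y/3.4+80-.35)
S=lambda x,y:(x/3.2+170-.35,y/3.2+175-.35)
S2=lambda x,y:(x/7+180-.43,y/7+185-.43)
cs={}
for n,a,b,z in [("knob",T(594,336),S2(349,252),206),("deckBR",T(743,63),S(8,470),150),("deckFR",T(718,533),S(90,68),150),("estop",T(671,198),S(106,303),172),("gear",T(567,262),S2(400,487),156),("lidFR",T(511,520),S(272,33),190),("lidFL",T(18,473),S(702,34),190),("lidBL",T(78,40),S(780,452),150),("lidBR",T(540,70),S(243,443),150),("gauge",T(560,487),S2(423,98),165)]:
    print(n,onz("top",a,z),onz("scene",b,z),*two("top",a,"scene",b))
```

```text
knob [584.3 -63.9 206. ] [585.8 -67.5 206. ] [584.7 -65.9 204.5] 3.5695237263458153
deckBR [ 819.3 -185.2  150. ] [ 820.2 -185.1  150. ] [ 819.7 -185.4  149. ] 0.002984449973553856
deckFR [ 444.4 -168.2  150. ] [ 444.4 -168.7  150. ] [ 444.4 -168.5  149.9] 0.5218837611997105
estop [ 701.1 -125.7  172. ] [ 703.7 -127.1  172. ] [ 702.  -126.9  169.3] 1.5055033786590677
gear [652.4 -47.9 156. ] [652.6 -51.2 156. ] [652.5 -49.6 155.7] 3.283537543112354
lidFR [446.7  -6.4 190. ] [447.1  -6.6 190. ] [446.8  -6.6 189.6] 0.1933852725448451
lidFL [470.8 361.7 190. ] [463.1 362.6 190. ] [470.2 359.7 197.2] 0.22594834918037562
lidBL [822.8 345.3 150. ] [828.3 342.8 150. ] [825.2 346.1 143.5] 1.5579235935594427
lidBR [809.3 -24.  150. ] [807.5 -26.3 150. ] [808.6 -25.  152. ] 2.237084087629803
gauge [474.8 -44.9 165. ] [473.5 -48.  165. ] [474.7 -46.3 166.2] 3.1547713297163096
```

```bash
cat >> h.py <<'E'
C=np.array([644.,92.]);YAW=-.048
ux=np.array([np.cos(YAW),np.sin(YAW)]);uy=np.array([-ux[1],ux[0]])
def W(x,y): return C+x*ux+y*uy
def Rm(s): q=s["ee_rot"];return Ro.from_quat(np.r_[q[1:],q[0]]).as_matrix()
def want(flip=1): # tool x down, z along flip*laser x
    z=np.r_[flip*ux,0];x=np.array([0,0,-1.]);return np.c_[x,np.cross(z,x),z]
def plan(pos,flip=1,s=None):
    s=s or env.sense();R=Rm(s)
    print("t",round(s["t"],2),"tcp",s["tcp_pos"].round(1),"F",s["contact_force"].round(1),"w",round(s["gripper_width"],3))
    print("tool axes rows x,y,z in world:",R.T.round(3).tolist())
    print("shift tool",(R.T@(np.array(pos)-s["tcp_pos"])).round(1),"turn",Ro.from_matrix(R.T@want(flip)).as_rotvec().round(3),"q",s["qpos"].round(2))
E
python3 - <<'E'
from h import *
p=W(-148,78);print(p,W(-50,-160))
plan([*p,240],1);plan([*p,240],-1)
E
```

```text
[499.91302574 177.01143363] [586.38053772 -65.41663688]
t 0.1 tcp [124.7 535.5 230.8] F [-0.3 -0.3  0.2] w 0.998
tool axes rows x,y,z in world: [[-0.0, -0.001, -1.0], [-0.974, 0.227, 0.0], [0.227, 0.974, -0.001]]
shift tool [  -9.  -446.7 -264. ] turn [ 1.39e+00 -1.00e-03  1.00e-03] q [ 1.28  0.3   1.52 -0.    1.32 -0.07]
t 0.1 tcp [124.7 535.5 230.8] F [-0.3 -0.3  0.2] w 0.998
tool axes rows x,y,z in world: [[-0.0, -0.001, -1.0], [-0.974, 0.227, 0.0], [0.227, 0.974, -0.001]]
shift tool [  -9.  -446.7 -264. ] turn [-1.752e+00 -1.000e-03 -1.000e-03] q [ 1.28  0.3   1.52 -0.    1.32 -0.07]
```

Emit:
jog_arm([
  [[-20, -30, -18], [0, 0, 0], 1],
  [[-10, -45, -27], [0, 0, 0], 1],
  [[0, -45, -27], [0, 0, 0], 1],
  [[0, -45, -27], [0, 0, 0], 1],
  [[0, -45, -27], [0, 0, 0], 1],
  [[0, -45, -27], [0, 0, 0], 1],
  [[0, -45, -27], [0, 0, 0], 1],
  [[0, -45, -27], [0, 0, 0], 1],
  [[0, -45, -27], [0, 0, 0], 1],
  [[0, -40, -20], [0, 0, 0], 1],
])

```text
t: 1.35
tcp_pos: [494.4, 180.4, 259.9]
ee_rot: [0.551, -0.442, 0.554, 0.44]
contact_force: [-1.1, 0.9, 0.4]
gripper_width: -0.001
```

Emit:
jog_arm([
  [[0, 0, 0], [0.18, 0, 0], 1],
  [[0, 0, 0], [0.18, 0, 0], 1],
  [[0, 0, 0], [0.18, 0, 0], 1],
  [[0, 0, 0], [0.18, 0, 0], 1],
  [[0, 0, 0], [0.18, 0, 0], 1],
  [[0, 0, 0], [0.18, 0, 0], 1],
  [[0, 0, 0], [0.18, 0, 0], 1],
  [[0, 0, 0], [0.1, 0, 0], 1],
  [[0, 0, 0], [0, 0, 0], 1],
])

```text
t: 2.48
tcp_pos: [495.4, 177.1, 256.1]
ee_rot: [0.703, 0.019, 0.71, -0.024]
contact_force: [-0.3, -0.3, 0.7]
gripper_width: 0.002
```

Run:
```python
from h import *
plan([*W(-148,78),225])
cv2.imwrite("pics/w1.png",cams.read_camera("wrist")[:,:,::-1])
```

```text
t 2.48 tcp [495.4 177.1 256.1] F [-0.3 -0.3  0.7] w 0.002
tool axes rows x,y,z in world: [[-0.01, -0.007, -1.0], [0.061, 0.998, -0.007], [0.998, -0.061, -0.009]]
shift tool [31.   0.4  4.8] turn [-0.013 -0.009  0.007] q [ 0.28  0.23  1.55 -0.    1.37  0.34]
```

View pics/w1.png

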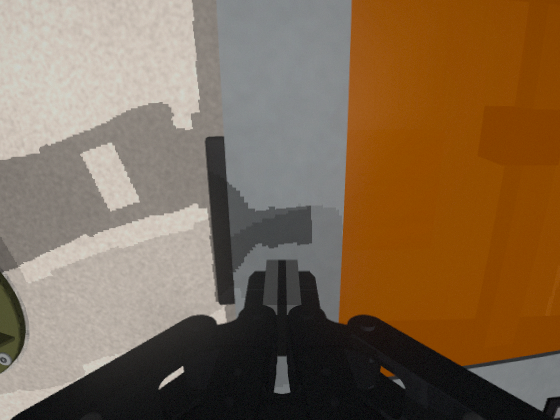

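Fingers shut over the lid's front frame (frame cols 220–345, tips at col 283). Now I'll go down.

Emit:
jog_arm([
  [[30, 0, 5], [-0.013, -0.009, 0.007], 1],
  [[20, 0, 0], [0, 0, 0], 1],
  [[8, 0, 0], [0, 0, 0], 1],
  [[6, 0, 0], [0, 0, 0], 1],
  [[6, 0, 0], [0, 0, 0], 1],
])

```text
t: 3.15
tcp_pos: [500.8, 176.8, 185.4]
ee_rot: [0.708, 0.013, 0.706, -0.013]
contact_force: [-1.5, 0.4, 2.8]
gripper_width: -0.004
```

Emit:
jog_arm([
  [[6, 0, 0], [0, 0, 0], 1],
  [[6, 0, 0], [0, 0, 0], 1],
  [[6, 0, 0], [0, 0, 0], 1],
  [[6, 0, 0], [0, 0, 0], 1],
])

```text
t: 3.65
tcp_pos: [501.0, 177.0, 160.8]
ee_rot: [0.708, 0.013, 0.706, -0.012]
contact_force: [-2.1, 0.1, 2.3]
gripper_width: 0.004
```

Emit:
jog_arm([
  [[4, 0, 0], [0, 0, 0], 1],
  [[3, 0, 0], [0, 0, 0], 1],
])

```text
t: 3.9
tcp_pos: [500.9, 177.0, 153.0]
ee_rot: [0.708, 0.013, 0.706, -0.012]
contact_force: [-2.7, 0.5, 1.7]
gripper_width: 0.003
```

Emit:
jog_arm([
  [[2, 0, 0], [0, 0, 0], 1],
  [[2, 0, 0], [0, 0, 0], 1],
])

```text
t: 4.15
tcp_pos: [501.1, 177.0, 149.9]
ee_rot: [0.708, 0.013, 0.706, -0.012]
contact_force: [-13.6, -3.1, 28.8]
gripper_width: -0.0
```

Emit:
jog_arm([
  [[2, 0, 0], [0, 0, 0], 1],
])

```text
t: 4.28
tcp_pos: [501.2, 177.1, 149.9]
ee_rot: [0.709, 0.013, 0.705, -0.012]
contact_force: [-17.7, -4.7, 32.4]
gripper_width: 0.001
```

The lid is hard against its stop (z 149.9, 32 N). I'll retreat and go above the bolt.

Emit:
jog_arm([
  [[-8, 0, 0], [0, 0, 0], 1],
  [[-50, 0, 0], [0, 0, 0], 1],
  [[-50, 0, 0], [0, 0, 0], 1],
  [[0, -45, 15], [0, 0, 0], 0.4],
  [[0, -45, 15], [0, 0, 0], 0.4],
  [[0, -45, 15], [0, 0, 0], 0.4],
  [[0, -45, 15], [0, 0, 0], 0.4],
  [[0, -45, 15], [0, 0, 0], 0.4],
  [[0, -25, 0], [0, 0, 0], 0.4],
  [[0, 0, 0], [0, 0, 0], 0.4],
])

```text
t: 5.52
tcp_pos: [569.7, -84.0, 262.6]
ee_rot: [0.71, 0.013, 0.704, -0.012]
contact_force: [-0.6, 0.8, 0.2]
gripper_width: 0.297
```

Run:
```python
from h import *
plan([*W(-70,-182),215])
cv2.imwrite("pics/w2.png",cams.read_camera("wrist")[:,:,::-1])
cv2.imwrite("pics/top2.png",cams.read_camera("top")[:,:,::-1])
cv2.imwrite("pics/scene2.png",cams.read_camera("scene")[:,:,::-1])
crop("pics/top2.png",(165,80,395,245),3.4,"pics/t3.png")
crop("pics/scene2.png",(170,175,420,360),3.2,"pics/s3.png")
```

```text
t 5.53 tcp [569.7 -84.  262.6] F [-0.6  0.8  0.2] w 0.297
tool axes rows x,y,z in world: [[0.009, 0.0, -1.0], [0.035, 0.999, 0.001], [0.999, -0.035, 0.009]]
shift tool [47.5 -2.6 -4.7] turn [ 0.013  0.009 -0.001] q [-0.21  0.33  1.41  0.    1.39 -0.18]
```

View pics/w2.png

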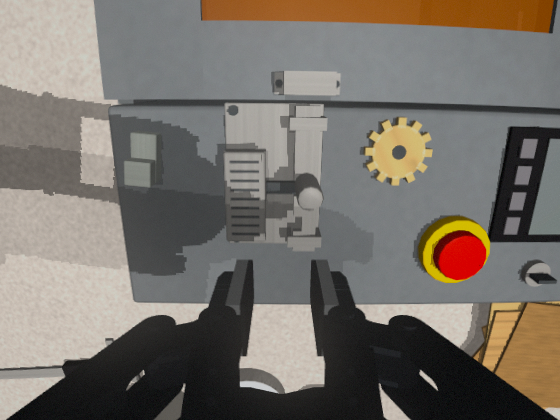

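View pics/s3.png

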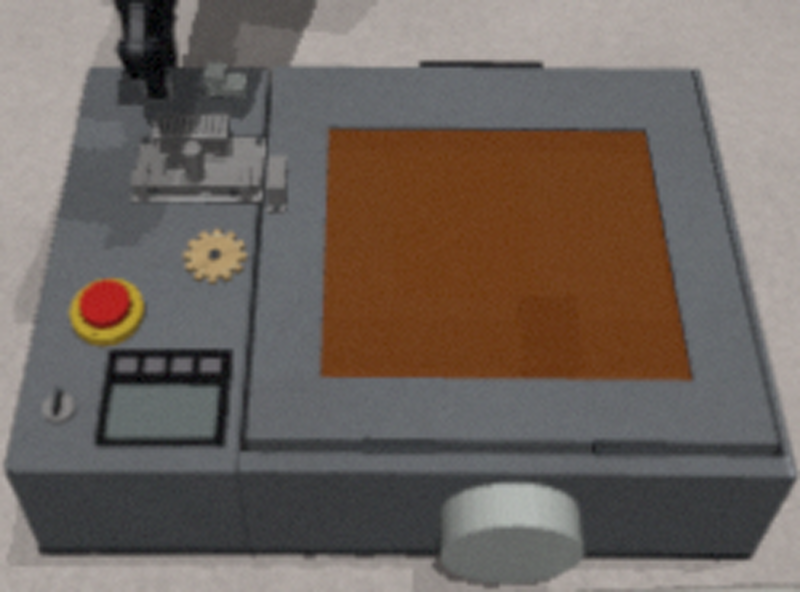

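Run:
```python
from h import *
crop("pics/w2.png",(215,60,355,260),3,"pics/w2c.png")
```

```text
(no output)
```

View pics/w2c.png

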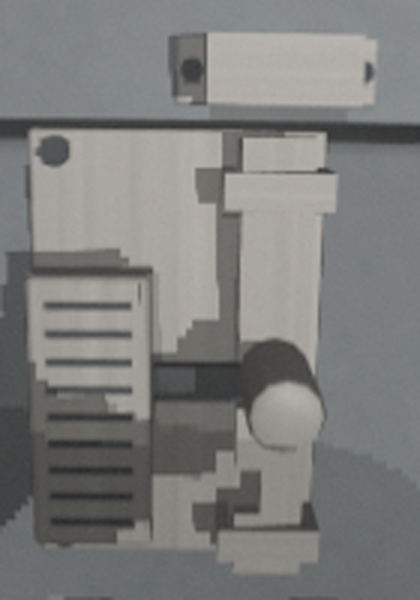

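Run:
```python
from h import *
np.set_printoptions(precision=1,suppress=True)
s=env.sense();P=(s["tcp_pos"],s["ee_rot"])
Wc=lambda x,y:(x/3+215-.33,y/3+60-.33)
k=onz("wrist",Wc(286,414),206,P);print("knob",k)
c=[onz("wrist",Wc(*p),186,P) for p in((28,277),(152,270),(35,543),(152,538))]
print(np.array(c));cc=np.mean(c,0)
lx=lambda w:(np.array([ux,uy])@(w[:2]-C))
print("laser frame knob",lx(k),"catch",lx(cc),"rel",lx(cc)-lx(k))
R=Rm(s);print("knob-tcp tool",R.T@(k-P[0]),"catch-tcp",R.T@(cc-P[0]))
for x in(-5,0): 
  for z in(-27,-20,-12.6,12.6,20,27): print(x,z,proj("wrist",P[0]+R@np.array([x,0,z]),P))
```

```text
knob [587.8 -63.7 206. ]
[[537.  -38.8 186. ]
 [562.4 -38.3 186. ]
 [533.7 -97.9 186. ]
 [559.7 -97.6 186. ]]
laser frame knob [ -48.6 -158.3] catch [ -88.  -164.5] rel [-39.4  -6.3]
knob-tcp tool [57.  18.5 17. ] catch-tcp [ 76.6  12.8 -22.7]
-5 -27 [218.5 280.2]
-5 -20 [234.5 280.3]
-5 -12.6 [251.5 280.4]
-5 12.6 [309.5 280.4]
-5 20 [326.5 280.3]
-5 27 [342.5 280.3]
0 -27 [220.3 274.6]
0 -20 [235.9 274.6]
0 -12.6 [252.4 274.7]
0 12.6 [308.7 274.7]
0 20 [325.2 274.6]
0 27 [340.8 274.6]
```

Run:
```python
from h import *
im=cv2.imread("pics/w2.png");im=cv2.convertScaleAbs(im,alpha=2,beta=20);cv2.imwrite("pics/w2b.png",im)
crop("pics/w2b.png",(180,245,380,400),4,"pics/w2d.png")
```

```text
(no output)
```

View pics/w2d.png

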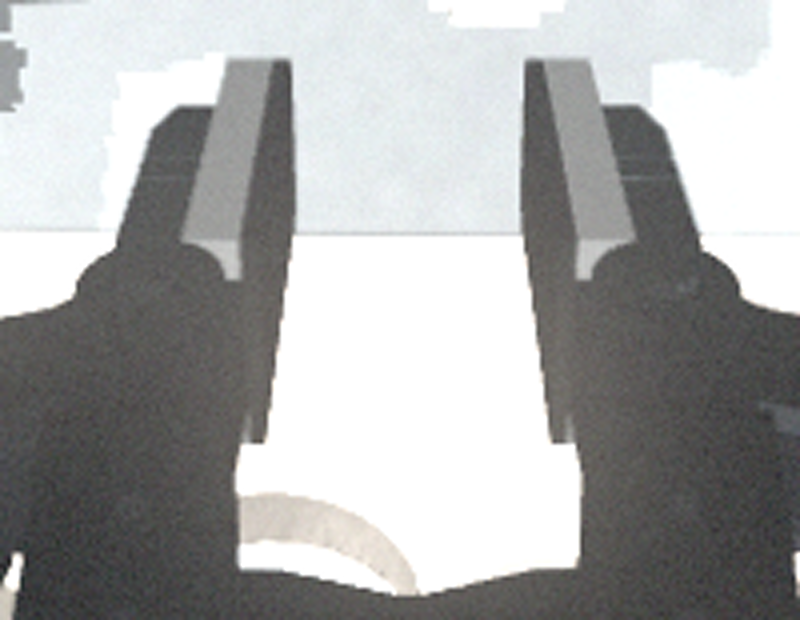

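Emit:
jog_arm([
  [[10, -4.5, -2.5], [0.013, 0.009, 0], 0.2],
  [[0, 0, 0], [0, 0, 0], 0.2],
  [[20, 0, 0], [0, 0, 0], 0.2],
  [[15, 0, 0], [0, 0, 0], 0.2],
  [[0, 0, 0], [0, 0, 0], 0.2],
])

```text
t: 6.3
tcp_pos: [567.1, -83.8, 216.2]
ee_rot: [0.707, 0.015, 0.707, -0.015]
contact_force: [-0.2, -0.0, 1.0]
gripper_width: 0.397
```

Run:
```python
from h import *
k=np.array([587.8,-63.7]);p=k-19.5*ux-23*uy
plan([*p,200])
cv2.imwrite("pics/w3.png",cv2.convertScaleAbs(cams.read_camera("wrist")[:,:,::-1],alpha=1.5,beta=10))
crop("pics/w3.png",(190,100,390,320),2.7,"pics/w3c.png")
```

```text
t 6.3 tcp [567.1 -83.8 216.2] F [-0.2 -0.   1. ] w 0.397
tool axes rows x,y,z in world: [[0.0, 0.001, -1.0], [0.043, 0.999, 0.001], [0.999, -0.043, 0.0]]
shift tool [16.1 -2.   0.2] turn [ 0.005  0.    -0.001] q [-0.21  0.36  1.47  0.    1.31 -0.17]
```

View pics/w3c.png

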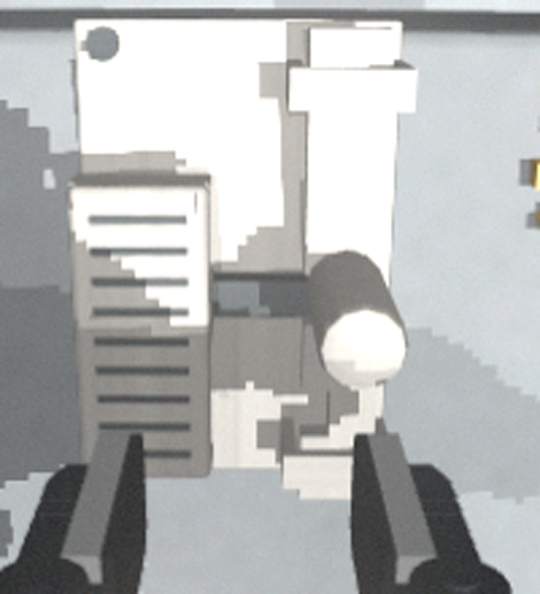

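Alignment is good: left tip is over the plate's centre column and right tip is on the knob line, behind the knob. Now to descend.

Emit:
jog_arm([
  [[2, -2, 0], [0, 0, 0], 0.2],
  [[8, 0, 0], [0, 0, 0], 0.2],
  [[6, 0, 0], [0, 0, 0], 0.2],
  [[5, 0, 0], [0, 0, 0], 0.2],
])

```text
t: 6.85
tcp_pos: [567.9, -86.1, 196.3]
ee_rot: [0.708, 0.015, 0.706, -0.015]
contact_force: [-0.1, -0.2, -0.7]
gripper_width: 0.401
```

Run:
```python
from h import *
cv2.imwrite("pics/w4.png",cv2.convertScaleAbs(cams.read_camera("wrist")[:,:,::-1],alpha=1.5,beta=10))
crop("pics/w4.png",(190,140,390,320),3,"pics/w4c.png")
```

```text
(no output)
```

View pics/w4c.png

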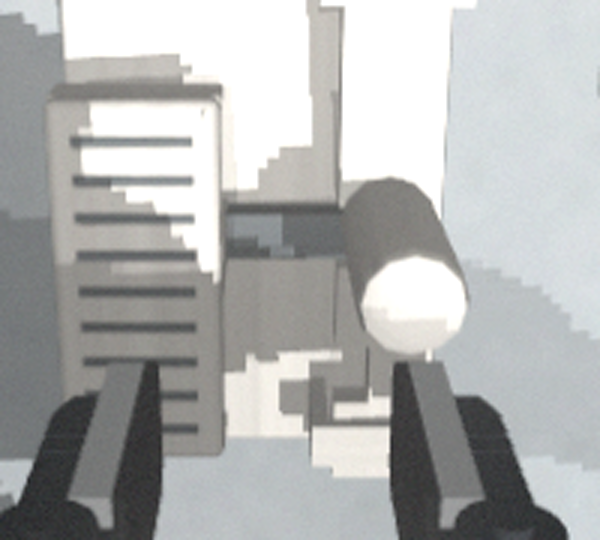

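Emit:
jog_arm([
  [[4, 0, 0], [0, 0, 0], 0.2],
  [[4, 0, 0], [0, 0, 0], 0.2],
])

```text
t: 7.15
tcp_pos: [567.8, -86.0, 187.1]
ee_rot: [0.708, 0.015, 0.706, -0.015]
contact_force: [0.1, -0.2, 0.7]
gripper_width: 0.4
```

Emit:
jog_arm([
  [[3, 0, 0], [0, 0, 0], 0.2],
  [[3, 0, 0], [0, 0, 0], 0.2],
])

```text
t: 7.4
tcp_pos: [567.8, -86.1, 181.2]
ee_rot: [0.708, 0.015, 0.706, -0.015]
contact_force: [-3.1, 0.0, 4.6]
gripper_width: 0.397
```

Emit:
jog_arm([
  [[3, 0, 0], [0, 0, 0], 0.2],
  [[2, 0, 0], [0, 0, 0], 0.2],
])

```text
t: 7.65
tcp_pos: [567.8, -86.1, 176.5]
ee_rot: [0.708, 0.015, 0.706, -0.015]
contact_force: [-3.4, 1.0, 7.3]
gripper_width: 0.402
```

Emit:
jog_arm([
  [[2, 0, 0], [0, 0, 0], 0.2],
])

```text
t: 7.78
tcp_pos: [567.8, -86.1, 174.9]
ee_rot: [0.708, 0.015, 0.705, -0.015]
contact_force: [-7.1, -0.7, 15.9]
gripper_width: 0.401
```

Emit:
jog_arm([
  [[2, 0, 0], [0, 0, 0], 0.2],
])

```text
t: 7.9
tcp_pos: [567.9, -86.3, 174.7]
ee_rot: [0.709, 0.015, 0.705, -0.015]
contact_force: [-12.6, 0.9, 28.2]
gripper_width: 0.404
```

Catch is at its stop (28 N). Now I'll push the bolt while keeping the downward press.

Emit:
jog_arm([
  [[1, 3, 0], [0, 0, 0], 0.2],
  [[1, 3, 0], [0, 0, 0], 0.2],
  [[1, 3, 0], [0, 0, 0], 0.2],
])

```text
t: 8.28
tcp_pos: [569.2, -80.8, 175.3]
ee_rot: [0.711, 0.013, 0.703, -0.018]
contact_force: [-3.3, -9.8, 9.1]
gripper_width: 0.403
```

Emit:
jog_arm([
  [[1.5, 4, 0], [0, 0, 0], 0.2],
  [[1.5, 4, 0], [0, 0, 0], 0.2],
])

```text
t: 8.52
tcp_pos: [570.5, -76.4, 175.3]
ee_rot: [0.712, 0.011, 0.701, -0.021]
contact_force: [-4.5, -14.2, 15.4]
gripper_width: 0.399
```

Run:
```python
from h import *
plan([*W(-69,-170),174])
cv2.imwrite("pics/w5.png",cv2.convertScaleAbs(cams.read_camera("wrist")[:,:,::-1],alpha=1.5,beta=10))
crop("pics/w5.png",(190,100,390,320),2.7,"pics/w5c.png")
```

```text
t 8.53 tcp [570.5 -76.4 175.3] F [ -4.5 -14.2  15.4] w 0.399
tool axes rows x,y,z in world: [[0.015, -0.015, -1.0], [0.045, 0.999, -0.014], [0.999, -0.045, 0.016]]
shift tool [ 1.2  1.8 -3.7] turn [0.003 0.016 0.014] q [-0.19  0.4   1.52 -0.01  1.2  -0.14]
```

View pics/w5c.png

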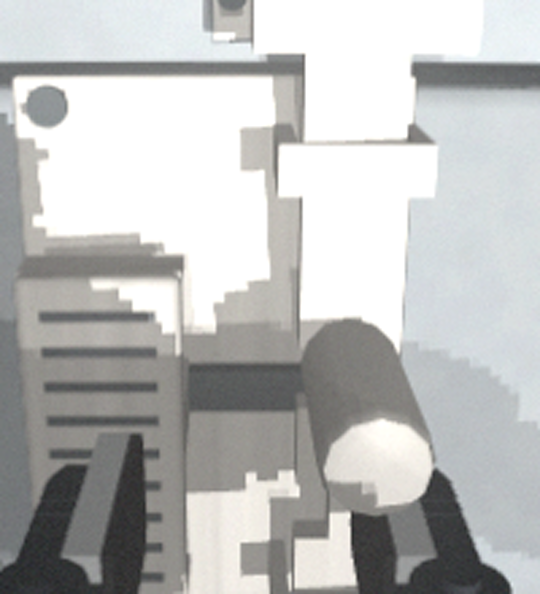

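Emit:
jog_arm([
  [[1.5, 5, -1], [0, 0.006, 0.006], 0.2],
  [[1.5, 5, -1], [0, 0.006, 0.006], 0.2],
  [[1.5, 5, -0.5], [0, 0.006, 0.006], 0.2],
])

```text
t: 8.95
tcp_pos: [571.1, -65.8, 175.2]
ee_rot: [0.71, 0.015, 0.704, -0.018]
contact_force: [-3.2, -10.7, 12.0]
gripper_width: 0.398
```

Emit:
jog_arm([
  [[1.5, 5, -0.5], [0, 0.006, 0.006], 0.2],
  [[1.5, 5, -0.5], [0, 0.006, 0.006], 0.2],
  [[1.5, 4, -0.5], [0, 0.006, 0.006], 0.2],
])

```text
t: 9.32
tcp_pos: [572.0, -57.1, 175.0]
ee_rot: [0.706, 0.018, 0.707, -0.016]
contact_force: [-5.1, -25.8, 12.6]
gripper_width: 0.397
```

Emit:
jog_arm([
  [[1.5, 4, -0.5], [0, 0.003, 0.006], 0.2],
  [[1.5, 4, -0.5], [0, 0.003, 0.006], 0.2],
])

```text
t: 9.57
tcp_pos: [572.1, -56.9, 175.0]
ee_rot: [0.706, 0.02, 0.708, -0.018]
contact_force: [-7.3, -29.4, 12.5]
gripper_width: 0.395
```

End stop reached: the tip sits at y −57, where it was predicted (−57.6), with 29 N on it. I'll back off a touch, then lift.

Emit:
jog_arm([
  [[0.5, -1.5, 0], [0, 0, 0], 0.2],
  [[-5, -0.5, 0], [0, 0, 0], 0.2],
  [[-10, 0, 0], [0, 0, 0], 0.2],
  [[-25, 0, 0], [0, 0, 0], 0.2],
  [[-40, 0, 0], [0, 0, 0], 0.2],
  [[0, -25, 0], [0, 0, 0], 0.2],
  [[0, 0, 0], [0, 0, 0], 0.2],
])

```text
t: 10.45
tcp_pos: [571.1, -85.0, 258.7]
ee_rot: [0.707, 0.02, 0.707, -0.018]
contact_force: [-0.0, -0.0, -0.2]
gripper_width: 0.394
```

Run:
```python
from h import *
plan([*W(-69,-170),174])
a=cams.read_camera("wrist")[:,:,::-1];cv2.imwrite("pics/w6.png",cv2.convertScaleAbs(a,alpha=1.2,beta=5))
cv2.imwrite("pics/scene6.png",cams.read_camera("scene")[:,:,::-1])
crop("pics/w6.png",(190,60,390,280),2.7,"pics/w6c.png")
crop("pics/scene6.png",(180,185,280,270),7,"pics/s6.png")
```

```text
t 10.45 tcp [571.1 -85.  258.7] F [-0.  -0.  -0.2] w 0.394
tool axes rows x,y,z in world: [[0.0, 0.003, -1.0], [0.053, 0.999, 0.003], [0.999, -0.053, 0.0]]
shift tool [84.7 10.1 -4.7] turn [-0.005  0.    -0.003] q [-0.21  0.34  1.4   0.    1.4  -0.16]
```

View pics/w6c.png

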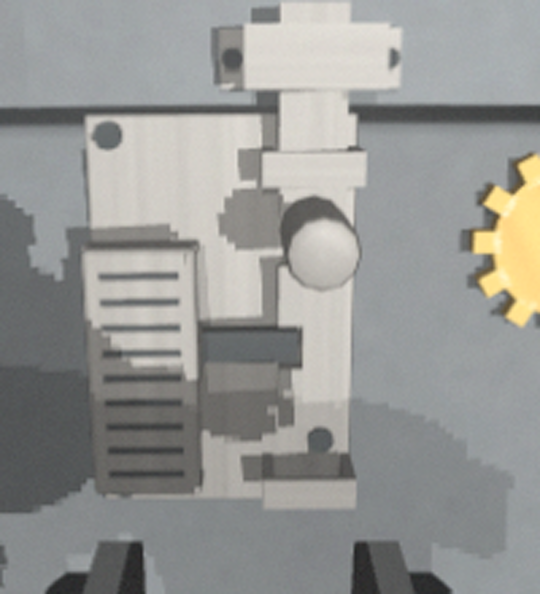

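View pics/s6.png

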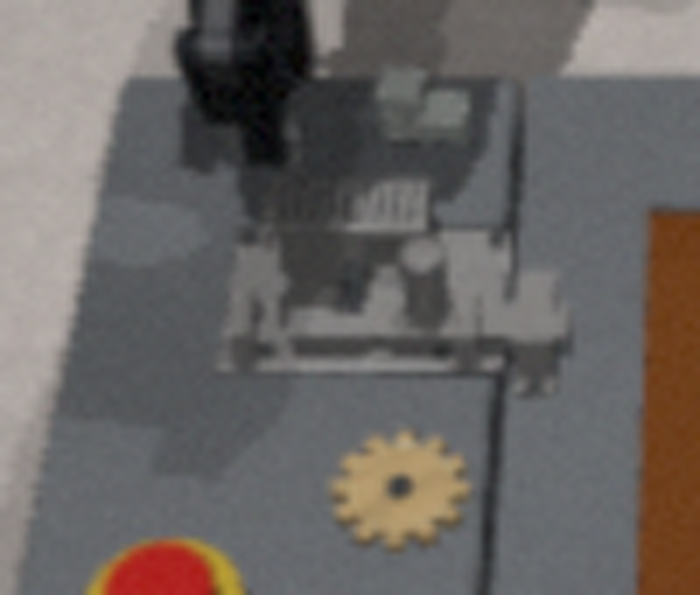

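Run:
```python
from h import *
np.set_printoptions(precision=1,suppress=True)
s=env.sense();P=(s["tcp_pos"],s["ee_rot"])
Wc=lambda x,y:(x/2.7+190-.3,y/2.7+60-.3)
k=onz("wrist",Wc(323,255),206,P);lx=lambda w:(np.array([ux,uy])@(w[:2]-C))
print("knob",k,lx(k),"travel",lx(k)-[-48.6,-158.3])
for z in(186,176):
    c=[onz("wrist",Wc(*p),z,P) for p in((82,250),(197,247),(96,495),(201,490))]
    print(z,"centre",lx(np.mean(c,0)),"size x",np.linalg.norm(c[1]-c[0]),np.linalg.norm(c[3]-c[2]),"y",np.linalg.norm(c[2]-c[0]),np.linalg.norm(c[3]-c[1]))
```

```text
knob [589.3 -39.8 206. ] [ -48.3 -134.3] travel [ 0.3 24. ]
186 centre [ -87.8 -165.8] size x 25.7345297255456 25.535771518340667 y 59.65766006397753 58.913604775854864
176 centre [ -88.9 -168.9] size x 26.92778860398461 26.719814374651428 y 62.4238669190256 61.64531126940144
```

The knob has travelled ~25 mm and the bar passes under the keeper. The plate's apparent size fits the raised height (25.7×59.3 mm at +36; at +26 it would read too large). Gear and gauge are at the same pixels as before.

Run:
```python
from h import *
print(env.sense()["contact_force"]);print(order.sign_off())
```

```text
[ 0.84757932 -0.00673158 -0.48905703]
the job is handed in; nothing more can be done
None
```

The lid is shut and the bolt is across in the keeper with the catch sprung back up. I signed the job off at about 10.6 s, with the gripper clear of everything.

- **Lid:** I pushed it down with the shut fingertips until it stopped hard at z ≈ 149.9 mm, with about 32 N on the tip. The scene picture shows it flush.
- **Catch and bolt:** One fingertip pressed the catch to its stop and held it there. The other pushed the knob until it stopped hard under about 29 N, at the position I had predicted for full travel. I then eased off and lifted clear.
- **Bolt travel:** The last wrist picture shows the bar through the keeper. Knob travel read 24.0 mm directly, or about 25.3 mm measured against the catch plate, against the stated 26 mm. The difference is about the calibration error, and the hard stop agrees with full travel.
- **Catch height:** The plate's apparent size fits the raised height (25.7 × 59.3 mm, true size 26 × 60). It does not fit the pressed height.
- **Everything else:** The gear and gauge show no shift in the last scene picture, and I never went near the emergency stop. I did not measure the items on the table again, but the arm did not work near them.

No check failed. The one disagreement was the bolt travel reading.

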